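# Check-weigh a printed flange on the two-pan balance

### The arm

A 7-joint arm with a two-finger parallel gripper is mounted at the origin on the work surface. World frame = base frame: x ahead of the robot, y to its left, z up, the work surface at z = 0. Lengths are in m, angles in rad, forces in N, time in s.
With the tool pointing down it reaches from about 0.425 to 0.925 m from the base axis. Payload 6.8 kg.
Tool frame: the origin (TCP) lies between the finger pads; the fingertips stand 14 mm ahead of it and the grasp point (between the pads) lies 5 mm behind it; z points along the fingers, y is the direction in which the jaws open and shut (so a half turn about z gives the same grasp; the last joint's range is limited). The gripper opens to 85 mm and grips with 20 to 120 N. Pads are 22 mm wide; open, the fingers measure 114 mm over their backs; the gripper's body (76 mm by 85 mm) begins 54 mm behind the grasp point. The pads swing forward as they close: fully open they stand 13 mm farther back than shut.
Start: joints at [1.132, 0.477, 0.022, 1.555, -0.011, 1.109, -0.083], TCP at [0.219, -0.638, 0.245] pointing down, gripper open.
Joint ranges: [-2.96, 2.96], [-0.34, 2.1], [-1.41, 1.46], [0.24, 2.44], [-1.37, 4.51], [0.17, 1.92], [-2.96, 2.96]. Speed limits (rad/s): [2.39, 2.39, 3.14, 3.14, 3.14, 3.14, 3.14].

### API

Orientations are given as a unit quaternion [w, x, y, z].
In Python, from station import bot gives the robot as it stands.
- The arm moves only by the shell command python3 -m crank 'ROWS' [FORCE]. ROWS is JSON, a list of rows, each a list of 3 entries, a list of its own where there are three numbers: the shift along the tool's x, y, z in m, then the turn, a rotation vector about the tool's x, y, z in degrees, then the finger opening in m, from 0 to 0.0854. A call has 1 to 10 rows; each row shifts and turns the commanded pose from where the row before left it, along the tool's axes as they then stand; what a row does not reach is not made up. A row lasts 1/8 s, in which the tool goes at most 62.5 mm and 10.7 degrees, less where a joint would pass 70% of its speed; a pose out of reach is approached as far as the arm can. A call is refused whole if a number of a shift passes 0.0625 or a number of a turn 10.7, either way. A call with a gripper value outside its range is refused whole. The fingers move at their own pace and stop on an object; FORCE is the grip in N (left out, the last holds). Time passes only in rows, so rows that do not move let the fingers close. It gives the time, the measured TCP pose, the force and the opening at its end, in the units of the state.
- bot.get_obs(): the state, without advancing time (a new reading comes with each control period).
- bot.read_camera(name): name is "side" or "top" or "wrist"; returns (picture, depth): 400x640x3 uint8, red, green, blue; 400x640 float32, m along the optical axis (not along the pixel's ray), 0 where there is no reading.
- bot.calibration(name): a dict with "fx", "fy", "cx", "cy" (pixels), "extrinsics" (4x4, takes a point from camera to world coordinates). Camera axes: x right, y down, z forward; pixel columns grow to the right and rows downward; lengths in m; the calibration is good to about 2 mm. A picture is of the moment at which its call begins: read the wrist's pose just before it. calibration takes no time and is no camera call; for the wrist camera it gives the pose at the moment of the call.
- bot.hand_in(): hands the job in, once; it reports no verdict.
The state is a dict: "t": time; "q": joint angles; "joint_vel": joint speeds; "joint_torque": joint torques, N m; "eef_pos": TCP position; "tool_rot": TCP orientation; "contact_force": force on the tool from outside, world axes, zero at the start; "torque": the same for the moment, N m; "gripper_width": opening from 0.0 (shut) to 1.0 (fully open).
Only numpy, scipy, OpenCV 4.12 (cv2) and the standard library are available. Lean on these libraries where they do the work, as an engineer would, in place of code of your own. Each camera call takes 0.05 s, during which the arm holds its last target.

### The job

The blue printed flange on the balance should weigh 300 g. Check it: gently set the 200 g weight (red top) and the 100 g weight (yellow top) upright, side by side, on the empty pan, so that the beam comes level, and let go of both.

Things in the scene. Friction and masses are not known exactly. Their poses are not given: they have to be found in the camera images.
- beam (a joint): Tilt of the grey two-pan balance's beam, rad: 0 level; it starts at the stop +0.12 (empty weights pan up, flange pan down); other stop -0.12. It turns 55 mm above the bench on 130 mm arms. A weak spring levels it: 0.08 rad per 50 g of difference, wherever on the pan. With one of the two weights on it stays near the upper stop; with both it sinks to level within a second.
- weights_pan (a point): Centre of the top of the empty flat rimless dark steel pan, 150 mm diameter; 91 mm above the bench when level, 107 at the start; always horizontal. z up; y along the beam, away from the other pan (260 mm off, bearing the blue flange, 125 mm wide, 34 high); x across the beam. Scale plate 130 mm off along -y, 125 mm high. The weights fit side by side, centres 35 mm to either side along x.
- weight_200_mid (a point): Centre, half-way up, of the 200 g weight: upright aluminium cylinder with red top, 46 mm diameter, 54 mm high, loose on the bench; z up its axis. Two weights not needed stand near: 500 g (black top, 60 mm diameter, 74 high) and 50 g (green top, 28 mm diameter, 40 high). The four swap places and stand at least 90 mm apart between centres.
- weight_100_mid (a point): Centre, half-way up, of the 100 g weight: upright aluminium cylinder with a yellow top, 36 mm diameter, 44 mm high, loose on the bench; z is its axis, up.
Things that resemble listed ones, but are neither listed nor needed, are in the scene too. Leave any purple look-alike of the part that bears weight_200_mid alone.

How it is judged:
By the outcome, as a careful person would: the job done as asked, in the order asked, and still so for the second after the job is handed in, with the robot touching nothing.
It also fails if it takes over 58 s, if anything falls off the work surface, if the arm or the gripper's body presses on something with over 40 N, if the wrist force passes 120 N, or if a joint passes its speed limit or range.

## Working session

There is one attempt and no reset: what is moved stays moved. The work goes in short steps, Python scripts to look and compute and a shell command to move; the robot and the scene stay as the last step left them, time stands still between calls to the robot, and variables do not carry over. Pictures are saved under pics/ and viewed, and the job is handed in when it is done.

```bash
ls; mkdir -p pics
python3 - <<'E'
from station import bot
import cv2,numpy as np
o=bot.get_obs();print({k:np.round(v,3).tolist() for k,v in o.items()})
for n in ["top","side"]:
    p,d=bot.read_camera(n);cv2.imwrite(f"pics/{n}0.png",p[:,:,::-1]);np.savez(f"pics/{n}0.npz",p=p,d=d,**bot.calibration(n))
    print(n,np.round(bot.calibration(n)["extrinsics"],3).tolist())
E
```

```text
pics
{'t': 0.0, 'q': [1.132, 0.478, 0.022, 1.556, -0.011, 1.109, -0.083], 'joint_vel': [-0.0, -0.0, -0.002, -0.0, -0.001, 0.003, 0.001], 'joint_torque': [0.0, -59.645, 1.608, -28.12, 0.012, 0.009, -0.0], 'eef_pos': [0.219, -0.638, 0.244], 'tool_rot': [-0.001, 0.986, 0.165, -0.0], 'contact_force': [-0.629, -0.426, 0.206], 'torque': [-0.029, 0.03, 0.041], 'gripper_width': 1.002}
top [[0.028, -0.992, 0.121, 0.492], [-0.999, -0.031, -0.016, 0.066], [0.02, -0.121, -0.992, 0.891], [0.0, 0.0, 0.0, 1.0]]
side [[0.905, -0.291, 0.311, 0.333], [-0.426, -0.641, 0.638, -0.445], [0.014, -0.71, -0.704, 0.66], [0.0, 0.0, 0.0, 1.0]]
```

View pics/top0.png

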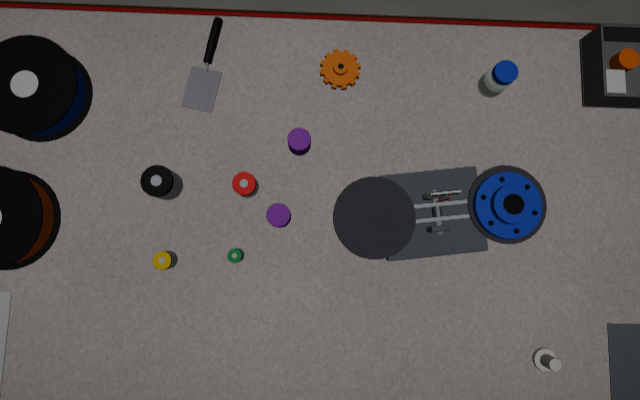

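View pics/side0.png

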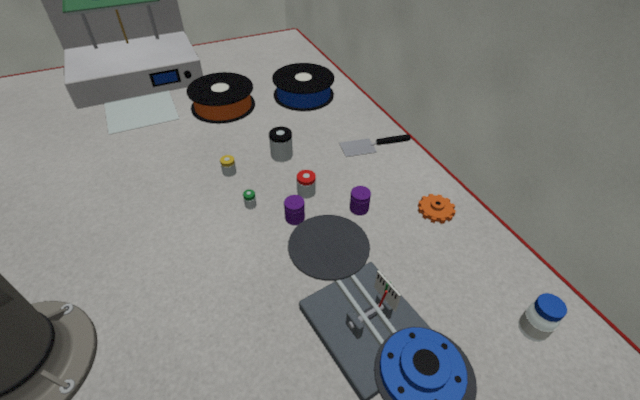

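The top view shows red at (244,184), yellow (162,261), green (235,255), black (157,181), the empty pan (374,218) and the flange (507,204). There are purple look-alikes at (299,140) and (278,215). Next I'll measure positions.

```bash
cat > h.py <<'E'
import numpy as np,cv2
def world(z):
    p,d=z["p"],z["d"];E=z["extrinsics"]
    v,u=np.mgrid[:400,:640]
    c=np.stack([(u-z["cx"])/z["fx"]*d,(v-z["cy"])/z["fy"]*d,d],-1)
    return p,d,c@E[:3,:3].T+E[:3,3]
def fitc(xy):
    (c,r)=cv2.minEnclosingCircle(xy.astype(np.float32)); return np.round(c,4),round(r,4)
E
python3 - <<'E'
from h import *
for n,seeds in [("top",dict(red=(244,184),yel=(162,261),grn=(235,255),blk=(157,181),pan=(374,218),flange=(507,204),pu1=(299,140),pu2=(278,215))),("side",dict(red=(306,177),yel=(228,159),grn=(249,195),blk=(280,134),pan=(328,245),pu1=(360,193),pu2=(294,202)))]:
    z=np.load(f"pics/{n}0.npz");p,d,w=world(z)
    for k,(u,v) in seeds.items():
        R=45 if k in("pan","flange") else 22
        sub=w[v-R:v+R,u-R:u+R];dd=d[v-R:v+R,u-R:u+R]
        z0=np.median(w[v-2:v+3,u-2:u+3,2])
        m=(abs(sub[...,2]-z0)<.006)&(dd>0)
        _,l=cv2.connectedComponents(m.astype(np.uint8));m=l==l[R,R]
        q=sub[m];print(n,k,len(q),"z",round(q[:,2].mean(),4),"mean",np.round(q[:,:2].mean(0),4),"circ",*fitc(q[:,:2]))
z=np.load("pics/top0.npz");p,d,w=world(z)
# high things in the scene
for v in range(160,265,8):
  print(v,[int(1000*x) for x in w[v,320:560:10,2]])
E
```

```text
top red 442 z 0.0543 mean [0.6022 0.1887] circ [0.6024 0.189 ] 0.0231
top yel 288 z 0.0441 mean [0.4515 0.3377] circ [0.4514 0.3383] 0.0179
top grn 165 z 0.04 mean [0.4645 0.2019] circ [0.4643 0.2025] 0.0139
top blk 809 z 0.0743 mean [0.5997 0.3487] circ [0.6003 0.3493] 0.0304
top pan 5386 z 0.1069 mean [ 0.5406 -0.0548] circ [ 0.5412 -0.0552] 0.0749
top flange 1247 z 0.11 mean [ 0.5721 -0.3047] circ [ 0.5723 -0.306 ] 0.0367
top pu1 425 z 0.0545 mean [0.6927 0.0857] circ [0.6932 0.086 ] 0.0231
top pu2 447 z 0.0543 mean [0.5438 0.121 ] circ [0.544  0.1212] 0.0229
side red 222 z 0.0524 mean [0.5982 0.1862] circ [0.5991 0.1877] 0.0236
side yel 121 z 0.0426 mean [0.4478 0.3354] circ [0.4477 0.338 ] 0.0195
side grn 98 z 0.0383 mean [0.4606 0.1997] circ [0.4609 0.2013] 0.0141
side blk 278 z 0.0725 mean [0.5958 0.3457] circ [0.5964 0.3486] 0.0307
side pan 4253 z 0.1055 mean [ 0.5362 -0.0608] circ [ 0.5403 -0.0563] 0.0763
side pu1 248 z 0.0526 mean [0.6892 0.0837] circ [0.6908 0.0852] 0.024
side pu2 268 z 0.0525 mean [0.5402 0.1185] circ [0.5409 0.1202] 0.0238
160 [0, 2, 2, 0, 0, 0, 0, -1, 2
[... 657 characters left out ...]
3, 0]
216 [-1, 2, 105, 106, 105, 109, 107, 107, 103, 106, 29, 31, 58, 60, 55, 74, 90, 92, 891, 111, 112, 90, 94, 0]
224 [0, -2, 107, 106, 106, 108, 104, 103, 107, 106, 30, 30, 61, 29, 30, 30, 81, 92, 92, 91, 91, 93, 74, 0]
232 [0, 0, 105, 105, 105, 107, 107, 106, 107, 105, 32, 28, 59, 28, 27, 30, 32, 86, 91, 90, 91, 75, 0, 1]
240 [2, 0, 104, 106, 108, 107, 108, 108, 108, 30, 31, 29, 31, 31, 31, 32, 28, 0, 75, 75, 78, 0, 0, -1]
248 [0, 3, 0, 105, 108, 106, 108, 107, 105, 29, 32, 33, 31, 29, 30, 33, 29, 1, 0, 2, 0, 2, 1, -2]
256 [1, 0, 0, 0, 102, 106, 107, 27, 30, 30, 27, 0, -2, -1, 0, 1, 0, 0, -2, -1, -2, 1, 1, 1]
264 [4, 1, 1, 0, 0, 0, 0, 0, -1, 2, 0, 0, 2, 0, 0, 0, 0, 1, 0, 0, 0, 2, 891, 0]
```

```bash
cat >> h.py <<'E'
from scipy.spatial.transform import Rotation as Ro
def go(*T):
    from station import bot
    o=bot.get_obs();q=o["tool_rot"];R=Ro.from_quat([q[1],q[2],q[3],q[0]]);M=R.as_matrix();p=np.array(o["eef_pos"])
    print("t",round(o["t"],2),"p",np.round(p,4),"yaw",round(np.degrees(np.arctan2(M[1,0],M[0,0])),2),"zaxis",np.round(M[:,2],3),"w",round(o["gripper_width"],3),"F",np.round(o["contact_force"],1))
    for t in T:
        s=M.T@(np.array(t)-p);print(t,"tool shift mm",np.round(s*1000,1),"rows",round(abs(s).max()/.0625,1)); p=np.array(t)
E
python3 -m crank '[[[0,0,0],[0,0,6],0.0854],[[0,0,0],[0,0,6],0.0854]]' 40
python3 -c "
from h import *
go((.601,.188,.2))
z=np.load('pics/top0.npz');p,d,w=world(z)
s=w[150:260,430:560];q=s[(s[...,2]>.07)&(s[...,2]<.1)&(s[...,1]<-.24)];print(fitc(q[:,:2]))
"
```

```text
t: 0.35
eef_pos: [0.2191, -0.6381, 0.2447]
tool_rot: [-0.001, 0.998, 0.059, -0.0]
contact_force: [0.4, 0.1, -0.2]
gripper_width: 0.999
t 0.35 p [ 0.2191 -0.6381  0.2447] yaw 6.75 zaxis [-0.     0.001 -1.   ] w 0.999 F [ 0.4  0.1 -0.2]
(0.601, 0.188, 0.2) tool shift mm [ 476.4 -775.4   45.4] rows 12.4
(array([ 0.5753, -0.3114]), 0.0755)
```

```bash
python3 -m crank '[[[0.015,-0.025,0],[0,0,0],0.0854],[[0.034,-0.055,0],[0,0,0],0.0854],[[0.034,-0.055,0],[0,0,0],0.0854],[[0.034,-0.055,0],[0,0,0],0.0854],[[0.034,-0.055,0],[0,0,0],0.0854],[[0.034,-0.055,0],[0,0,0],0.0854],[[0.034,-0.055,0],[0,0,0],0.0854],[[0.034,-0.055,0],[0,0,0],0.0854],[[0.034,-0.055,0],[0,0,0],0.0854],[[0.034,-0.055,0],[0,0,0],0.0854]]'
python3 -c "
from h import *
go((.601,.188,.2))"
```

```text
t: 1.6
eef_pos: [0.4671, -0.0992, 0.2453]
tool_rot: [0.0, 0.998, 0.06, 0.0]
contact_force: [1.4, -0.0, 0.7]
gripper_width: 0.998
t 1.6 p [ 0.4671 -0.0992  0.2453] yaw 6.94 zaxis [ 0. -0. -1.] w 0.998 F [ 1.4 -0.   0.7]
(0.601, 0.188, 0.2) tool shift mm [ 167.6 -269.    45.2] rows 4.3
```

```bash
python3 -m crank '[[[0.034,-0.055,0.01],[0,0,0],0.0854],[[0.034,-0.055,0.01],[0,0,0],0.0854],[[0.034,-0.055,0.01],[0,0,0],0.0854],[[0.034,-0.055,0.01],[0,0,0],0.0854],[[0.019,-0.035,0.005],[0,0,0],0.0854],[[0,0,0],[0,0,0],0.0854],[[0,0,0],[0,0,0],0.0854]]'
python3 - <<'E'
from h import *
from station import bot
go((.602,.1885,.2))
c=bot.calibration("wrist")
p,d=bot.read_camera("wrist");cv2.imwrite("pics/w1.png",p[:,:,::-1]);np.savez("pics/w1.npz",p=p,d=d,**c)
E
```

```text
t: 2.48
eef_pos: [0.5846, 0.1594, 0.2016]
tool_rot: [0.001, 0.998, 0.06, -0.001]
contact_force: [0.2, 0.8, 0.2]
gripper_width: 1.002
t 2.48 p [0.5846 0.1594 0.2016] yaw 6.93 zaxis [-0.001 -0.001 -1.   ] w 1.002 F [0.2 0.8 0.2]
(0.602, 0.1885, 0.2) tool shift mm [ 20.8 -26.8   1.5] rows 0.4
```

View pics/w1.png

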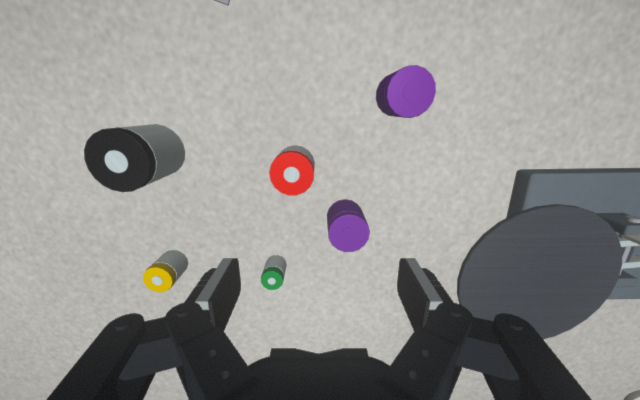

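The wrist view shows the red weight at (292,173), clear of its neighbours, and purple ones at (348,232) and (406,91).

Run:
```python
from h import *
z=np.load("pics/w1.npz");p,d,w=world(z)
for k,u,v,R in [("red",292,173,35),("yel",158,280,25),("pu2",348,232,30)]:
    sub=w[v-R:v+R,u-R:u+R];dd=d[v-R:v+R,u-R:u+R]
    z0=np.median(w[v-2:v+3,u-2:u+3,2]);m=(abs(sub[...,2]-z0)<.005)&(dd>0)
    _,l=cv2.connectedComponents(m.astype(np.uint8));q=sub[l==l[R,R]]
    print(k,round(z0,4),np.round(q.mean(0),4),fitc(q[:,:2]))
go((.602,.1885,.2),(.602,.1885,.026))
```

```text
red 0.0546 [0.6029 0.1895 0.0541] (array([0.6018, 0.1893]), 0.023)
yel 0.0444 [0.4525 0.3378 0.0438] (array([0.4508, 0.3384]), 0.0184)
pu2 0.0548 [0.5445 0.1219 0.054 ] (array([0.5434, 0.1215]), 0.0232)
t 2.52 p [0.5847 0.1587 0.2018] yaw 6.86 zaxis [-0.001 -0.001 -1.   ] w 0.997 F [ 0.1 -0.4 -0.6]
(0.602, 0.1885, 0.2) tool shift mm [ 20.7 -27.5   1.8] rows 0.4
(0.602, 0.1885, 0.026) tool shift mm [ 1.00e-01 -2.00e-01  1.74e+02] rows 2.8
```

```bash
python3 -m crank '[[[0.0205,-0.028,0],[0,0,0],0.0854],[[0,0,0.03],[0,0,0],0.0854],[[0,0,0.05],[0,0,0],0.0854],[[0,0,0.05],[0,0,0],0.0854],[[0,0,0.032],[0,0,0],0.0854],[[0,0,0.01],[0,0,0],0.0854],[[0,0,0],[0,0,0],0.0854],[[0,0,0],[0,0,0],0.0854]]' 40
python3 -c "
from h import *
go((.602,.189,.03))"
```

```text
t: 3.52
eef_pos: [0.6032, 0.1907, 0.0319]
tool_rot: [-0.0, 0.998, 0.06, 0.001]
contact_force: [0.9, -0.8, -0.1]
gripper_width: 0.997
t 3.52 p [0.6032 0.1907 0.0319] yaw 6.92 zaxis [ 0.003  0.001 -1.   ] w 0.997 F [ 0.9 -0.8 -0.1]
(0.602, 0.189, 0.03) tool shift mm [-1.4  1.5  1.9] rows 0.0
```

```bash
python3 -m crank '[[[-0.001,0.001,0.001],[0,0,0],0.06],[[0,0,0],[0,0,0],0.04],[[0,0,0],[0,0,0],0.03],[[0,0,0],[0,0,0],0.03],[[0,0,0],[0,0,0],0.03],[[0,0,0],[0,0,0],0.03],[[0,0,-0.01],[0,0,0],0.03],[[0,0,-0.04],[0,0,0],0.03],[[0,0,0],[0,0,0],0.03]]' 40
python3 -c "
from h import *
go((.602,.189,.17))"
```

```text
t: 4.65
eef_pos: [0.603, 0.1905, 0.0822]
tool_rot: [-0.001, 0.998, 0.061, 0.003]
contact_force: [0.6, 1.1, -2.3]
gripper_width: 0.526
t 4.65 p [0.603  0.1905 0.0822] yaw 6.95 zaxis [ 0.005  0.002 -1.   ] w 0.526 F [ 0.6  1.1 -2.3]
(0.602, 0.189, 0.17) tool shift mm [ -0.7   1.2 -87.8] rows 1.4
```

```bash
python3 -m crank '[[[0,0,-0.05],[0,0,0],0.03],[[0,0,-0.06],[0,0,0],0.03],[[0,0,0],[0,0,0],0.03]]' 
python3 -c "
from h import *
go((.577,-.049,.19),(.577,-.049,.142))"
```

```text
t: 5.03
eef_pos: [0.6036, 0.1909, 0.1937]
tool_rot: [-0.001, 0.998, 0.061, 0.004]
contact_force: [-0.3, 0.2, -2.5]
gripper_width: 0.532
t 5.03 p [0.6036 0.1909 0.1937] yaw 6.94 zaxis [ 0.008  0.003 -1.   ] w 0.532 F [-0.3  0.2 -2.5]
(0.577, -0.049, 0.19) tool shift mm [-55.4 234.9   2.8] rows 3.8
(0.577, -0.049, 0.142) tool shift mm [-0.4  0.1 48. ] rows 0.8
```

```bash
python3 -m crank '[[[-0.005,0.02,0],[0,-0.4,0],0.03],[[-0.012,0.048,0],[0,0,0],0.03],[[-0.012,0.048,0],[0,0,0],0.03],[[-0.012,0.048,0],[0,0,0],0.03],[[-0.011,0.048,0],[0,0,0],0.03],[[-0.003,0.022,0],[0,0,0],0.03],[[0,0,0],[0,0,0],0.03],[[0,0,0],[0,0,0],0.03],[[0,0,0],[0,0,0],0.03]]'
python3 - <<'E'
from h import *
from station import bot
go((.577,-.049,.19),(.577,-.049,.142))
for n in ["top","wrist"]:
    c=bot.calibration(n);p,d=bot.read_camera(n);cv2.imwrite(f"pics/{n}2.png",p[:,:,::-1]);np.savez(f"pics/{n}2.npz",p=p,d=d,**c)
E
```

```text
t: 6.15
eef_pos: [0.5744, -0.0479, 0.1889]
tool_rot: [-0.0, 0.998, 0.062, -0.004]
contact_force: [0.3, -0.3, -1.4]
gripper_width: 0.53
t 6.15 p [ 0.5744 -0.0479  0.1889] yaw 7.08 zaxis [-0.008 -0.    -1.   ] w 0.53 F [ 0.3 -0.3 -1.4]
(0.577, -0.049, 0.19) tool shift mm [ 2.4  1.4 -1.1] rows 0.0
(0.577, -0.049, 0.142) tool shift mm [ 0.4  0.  48. ] rows 0.8
```

View pics/wrist2.png

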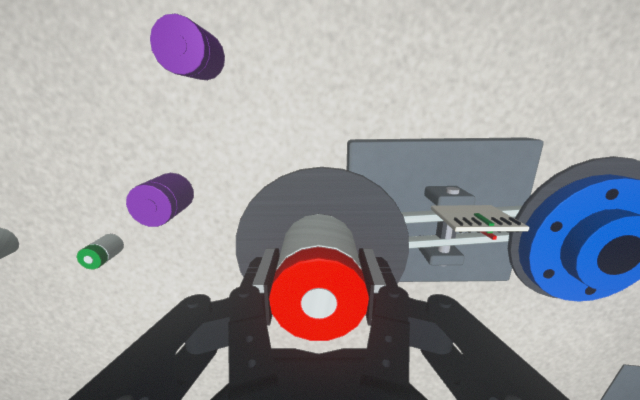

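View pics/top2.png

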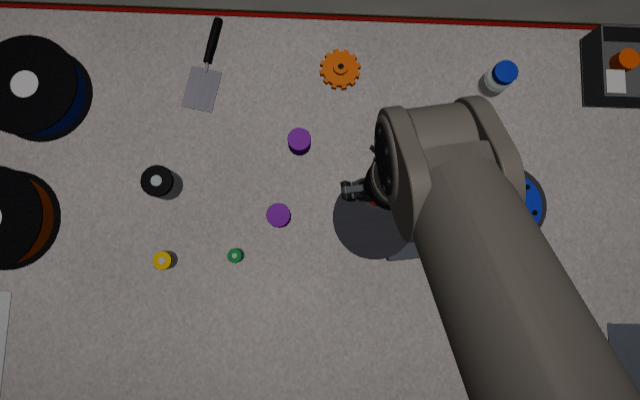

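The weight is held straight between the pads above the pan, with red at (318,300) in the wrist view.

```bash
python3 -m crank '[[[0.002,0.001,0],[0,0.45,0],0.03],[[0,0,0.015],[0,0,0],0.03],[[0,0,0.02],[0,0,0],0.03],[[0,0,0.008],[0,0,0],0.03],[[0,0,0.002],[0,0,0],0.03],[[0,0,0],[0,0,0],0.03],[[0,0,0],[0,0,0],0.03]]' 
python3 -c "
from h import *
go((.577,-.049,.138))"
```

```text
t: 7.12
eef_pos: [0.5774, -0.0502, 0.1451]
tool_rot: [0.0, 0.998, 0.061, 0.001]
contact_force: [0.0, -0.1, -1.7]
gripper_width: 0.53
t 7.12 p [ 0.5774 -0.0502  0.1451] yaw 6.95 zaxis [ 0.002  0.    -1.   ] w 0.53 F [ 0.  -0.1 -1.7]
(0.577, -0.049, 0.138) tool shift mm [-0.2 -1.2  7.1] rows 0.1
```

```bash
python3 -m crank '[[[0,0,0.003],[0,0,0],0.03],[[0,0,0.002],[0,0,0],0.03],[[0,0,0.001],[0,0,0],0.03],[[0,0,0.001],[0,0,0],0.03],[[0,0,0],[0,0,0],0.03],[[0,0,0],[0,0,0],0.03]]'
python3 - <<'E'
from h import *
from station import bot
go((.577,-.049,.138))
for n in ["side"]:
    c=bot.calibration(n);p,d=bot.read_camera(n);cv2.imwrite(f"pics/{n}3.png",cv2.resize(p[180:400,180:520,::-1],None,fx=2.3,fy=2.3))
E
```

```text
t: 7.88
eef_pos: [0.5769, -0.0502, 0.1375]
tool_rot: [-0.0, 0.998, 0.061, 0.0]
contact_force: [1.0, 0.5, -1.9]
gripper_width: 0.531
t 7.88 p [ 0.5769 -0.0502  0.1375] yaw 6.96 zaxis [ 0.001  0.    -1.   ] w 0.531 F [ 1.   0.5 -1.9]
(0.577, -0.049, 0.138) tool shift mm [ 0.2 -1.2 -0.5] rows 0.0
```

View pics/side3.png

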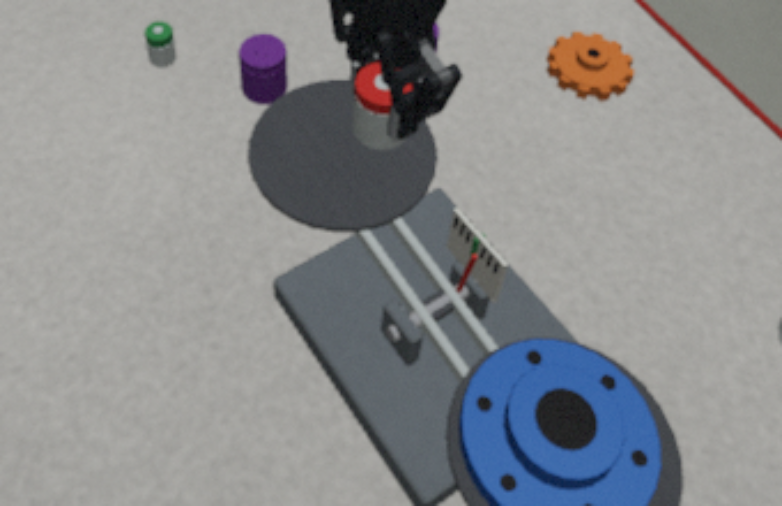

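The red weight is upright just over the pan, and the force still shows its full load. I'll creep down.

```bash
for i in 1; do python3 -m crank '[[[0,0,0.001],[0,0,0],0.03],[[0,0,0],[0,0,0],0.03],[[0,0,0],[0,0,0],0.03]]'; done
python3 -m crank '[[[0,0,0.001],[0,0,0],0.03],[[0,0,0],[0,0,0],0.03],[[0,0,0],[0,0,0],0.03]]'
```

```text
t: 8.3
eef_pos: [0.5769, -0.0502, 0.1364]
tool_rot: [-0.0, 0.998, 0.061, 0.0]
contact_force: [-0.2, -0.1, -1.6]
gripper_width: 0.533
t: 8.68
eef_pos: [0.5769, -0.0501, 0.1355]
tool_rot: [-0.0, 0.998, 0.061, 0.0]
contact_force: [-1.5, 0.4, 0.5]
gripper_width: 0.524
```

Contact. Releasing gently, then rising.

```bash
python3 -m crank '[[[0,0,0],[0,0,0],0.047],[[0,0,0],[0,0,0],0.052],[[0,0,0],[0,0,0],0.06],[[0,0,0],[0,0,0],0.066],[[0,0,0],[0,0,0],0.07],[[0,0,0],[0,0,0],0.07]]'
python3 - <<'E'
from h import *
from station import bot
go((.577,-.049,.138))
c=bot.calibration("wrist");p,d=bot.read_camera("wrist");cv2.imwrite("pics/w4.png",p[:,:,::-1])
E
```

```text
t: 9.43
eef_pos: [0.5769, -0.0502, 0.1354]
tool_rot: [-0.0, 0.998, 0.061, 0.0]
contact_force: [-0.1, 0.0, 0.3]
gripper_width: 0.821
t 9.43 p [ 0.5769 -0.0502  0.1354] yaw 6.96 zaxis [ 0.001  0.    -1.   ] w 0.821 F [-0.1  0.   0.3]
(0.577, -0.049, 0.138) tool shift mm [ 0.2 -1.2 -2.6] rows 0.0
```

View pics/w4.png

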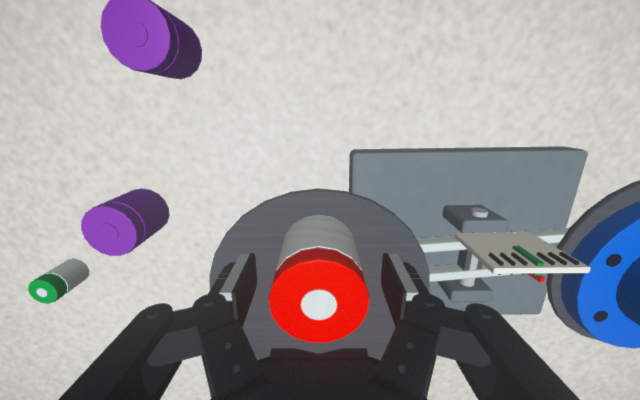

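The weight stands free with both pads clear of it at (245,285) and (395,285). Next I'll rise and go to yellow.

```bash
python3 -m crank '[[[0,0,-0.01],[0,0,0],0.07],[[0,0,-0.03],[0,0,0],0.07],[[0,0,-0.05],[0,0,0],0.07],[[0,0,-0.015],[0,0,0],0.07],[[0,0,0],[0,0,0],0.07]]'
python3 -c "
from h import *
go((.4512,.338,.2),(.4512,.338,.027))"
```

```text
t: 10.1
eef_pos: [0.5774, -0.0502, 0.2417]
tool_rot: [0.0, 0.998, 0.061, 0.002]
contact_force: [-0.3, 0.0, -0.0]
gripper_width: 0.823
t 10.1 p [ 0.5774 -0.0502  0.2417] yaw 6.95 zaxis [ 0.003 -0.    -1.   ] w 0.823 F [-0.3  0.  -0. ]
(0.4512, 0.338, 0.2) tool shift mm [ -78.5 -400.6   41.2] rows 6.4
(0.4512, 0.338, 0.027) tool shift mm [-6.00e-01 -1.00e-01  1.73e+02] rows 2.8
```

```bash
python3 -m crank '[[[-0.005,-0.02,0],[0,0,0],0.07],[[-0.01,-0.05,0],[0,0,0],0.07],[[-0.01,-0.05,0],[0,0,0],0.07],[[-0.01,-0.055,0],[0,0,0],0.07],[[-0.01,-0.055,0.01],[0,0,0],0.07],[[-0.01,-0.055,0.01],[0,0,0],0.07],[[-0.01,-0.055,0.01],[0,0,0],0.07],[[-0.008,-0.04,0.01],[0,0,0],0.07],[[-0.005,-0.02,0],[0,0,0],0.07],[[0,0,0],[0,0,0],0.07]]'
python3 -m crank '[[[0,0,0],[0,0,0],0.07],[[0,0,0],[0,0,0],0.07]]'
python3 -c "
from h import *
go((.4512,.338,.2),(.4512,.338,.027))
from station import bot
print(np.round(bot.get_obs()['q'],2))
"
```

```text
t: 11.35
eef_pos: [0.448, 0.3394, 0.1989]
tool_rot: [0.0, 0.998, 0.063, -0.001]
contact_force: [0.7, -0.3, -0.7]
gripper_width: 0.82
t: 11.6
eef_pos: [0.4515, 0.336, 0.2001]
tool_rot: [0.0, 0.998, 0.06, 0.0]
contact_force: [0.1, -0.1, 0.1]
gripper_width: 0.819
t 11.6 p [0.4515 0.336  0.2001] yaw 6.83 zaxis [ 0.001 -0.001 -1.   ] w 0.819 F [ 0.1 -0.1  0.1]
(0.4512, 0.338, 0.2) tool shift mm [-0.1 -2.1  0.1] rows 0.0
(0.4512, 0.338, 0.027) tool shift mm [-1.00e-01 -2.00e-01  1.73e+02] rows 2.8
[-0.34  0.39 -0.51  1.85  0.23  0.96 -2.41]
```

```bash
python3 -m crank '[[[0,-0.002,0.02],[0,0,0],0.07],[[0,0,0.05],[0,0,0],0.07],[[0,0,0.05],[0,0,0],0.07],[[0,0,0.035],[0,0,0],0.07],[[0,0,0.015],[0,0,0],0.07],[[0,0,0],[0,0,0],0.07],[[0,0,0],[0,0,0],0.07]]'
python3 - <<'E'
from h import *
from station import bot
go((.4512,.338,.028))
c=bot.calibration("wrist");p,d=bot.read_camera("wrist");cv2.imwrite("pics/w5.png",p[:,:,::-1])
E
```

```text
t: 12.48
eef_pos: [0.4517, 0.3401, 0.0315]
tool_rot: [-0.001, 0.998, 0.061, 0.001]
contact_force: [0.8, -0.1, -0.0]
gripper_width: 0.825
t 12.47 p [0.4517 0.3401 0.0315] yaw 6.95 zaxis [ 0.003  0.002 -1.   ] w 0.825 F [ 0.8 -0.1 -0. ]
(0.4512, 0.338, 0.028) tool shift mm [-0.7  2.1  3.5] rows 0.1
```

View pics/w5.png

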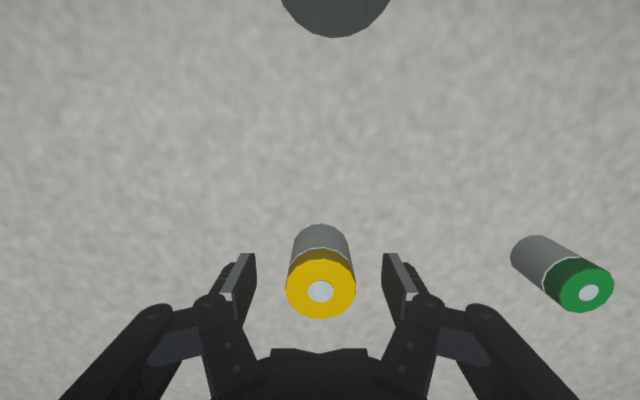

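Yellow is centred between the pads at (320,285). I'll lower a little, grip and lift.

```bash
python3 -m crank '[[[0,0.001,0.0035],[0,0,0],0.06],[[0,0,0],[0,0,0],0.05],[[0,0,0],[0,0,0],0.035],[[0,0,0],[0,0,0],0.02],[[0,0,0],[0,0,0],0.02],[[0,0,0],[0,0,0],0.02],[[0,0,0],[0,0,0],0.02]]' 35
python3 -m crank '[[[0,0,-0.01],[0,0,0],0.02],[[0,0,-0.04],[0,0,0],0.02],[[0,0,-0.06],[0,0,0],0.02],[[0,0,-0.06],[0,0,0],0.02],[[0,0,-0.02],[0,0,0],0.02],[[0,0,0],[0,0,0],0.02],[[0,0,0],[0,0,0],0.02]]'
python3 -c "
from h import *
go((.507,-.059,.22))"
```

```text
t: 13.4
eef_pos: [0.4512, 0.3385, 0.0273]
tool_rot: [-0.0, 0.998, 0.061, 0.001]
contact_force: [-1.2, -1.6, 5.7]
gripper_width: 0.412
t: 14.28
eef_pos: [0.4502, 0.3376, 0.2155]
tool_rot: [0.001, 0.998, 0.061, -0.0]
contact_force: [1.0, 0.8, -2.3]
gripper_width: 0.411
t 14.28 p [0.4502 0.3376 0.2155] yaw 6.95 zaxis [-0.001 -0.001 -1.   ] w 0.411 F [ 1.   0.8 -2.3]
(0.507, -0.059, 0.22) tool shift mm [  8.3 400.6  -3.9] rows 6.4
```

```bash
python3 -m crank '[[[0,0.02,-0.004],[0,0,0],0.02],[[0.001,0.05,0],[0,0,0],0.02],[[0.001,0.055,0],[0,0,0],0.02],[[0.001,0.055,0],[0,0,0],0.02],[[0.001,0.055,0],[0,0,0],0.02],[[0.001,0.055,0],[0,0,0],0.02],[[0.001,0.055,0],[0,0,0],0.02],[[0.001,0.035,0],[0,0,0],0.02],[[0,0.02,0],[0,0,0],0.02],[[0,0,0],[0,0,0],0.02]]'
python3 -m crank '[[[0,0,0],[0,0,0],0.02],[[0,0,0],[0,0,0],0.02]]'
python3 - <<'E'
from h import *
from station import bot
go((.506,-.0595,.14))
for n in ["side","wrist","top"]:
    c=bot.calibration(n);p,d=bot.read_camera(n);cv2.imwrite(f"pics/{n}6.png",p[:,:,::-1]);np.savez(f"pics/{n}6.npz",p=p,d=d,**c)
E
```

```text
t: 15.52
eef_pos: [0.5052, -0.0594, 0.2191]
tool_rot: [-0.0, 0.998, 0.059, -0.001]
contact_force: [-0.6, -0.1, -0.9]
gripper_width: 0.414
t: 15.78
eef_pos: [0.506, -0.0563, 0.2205]
tool_rot: [-0.0, 0.998, 0.062, 0.0]
contact_force: [-0.8, 0.5, -0.1]
gripper_width: 0.412
t 15.78 p [ 0.506  -0.0563  0.2205] yaw 7.08 zaxis [ 0.     0.001 -1.   ] w 0.412 F [-0.8  0.5 -0.1]
(0.506, -0.0595, 0.14) tool shift mm [-0.4  3.2 80.5] rows 1.3
```

View pics/wrist6.png

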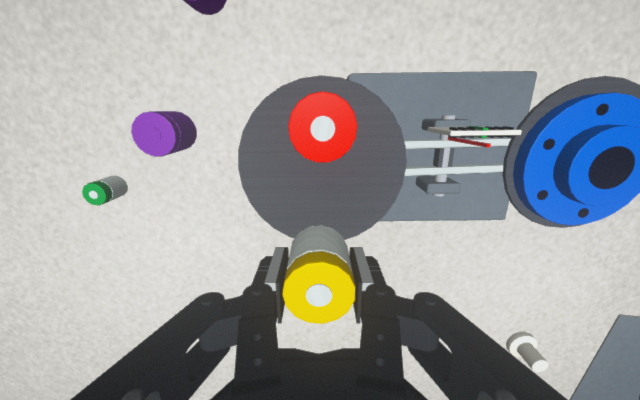

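View pics/side6.png

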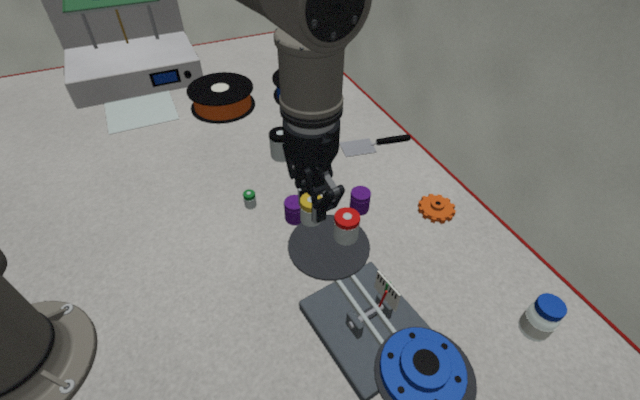

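Run:
```python
from h import *
z=np.load("pics/wrist6.npz");p,d,w=world(z)
for k,u,v,R in [("red",323,127,45),("yel",318,295,45)]:
    sub=w[v-R:v+R,u-R:u+R];dd=d[v-R:v+R,u-R:u+R]
    z0=np.median(w[v-2:v+3,u-2:u+3,2]);m=(abs(sub[...,2]-z0)<.005)&(dd>0)
    _,l=cv2.connectedComponents(m.astype(np.uint8));q=sub[l==l[R,R]]
    print(k,round(z0,4),np.round(q.mean(0),4),fitc(q[:,:2]))
s=w[60:250,220:420];m=(abs(s[...,2]-.107)<.006);q=s[m];print("pan",fitc(q[:,:2]),q[:,2].mean())
```

```text
red 0.1613 [ 0.5782 -0.05    0.1606] (array([ 0.5775, -0.0502]), 0.023)
yel 0.2381 [ 0.5078 -0.0562  0.2374] (array([ 0.5091, -0.0555]), 0.023)
pan (array([ 0.5409, -0.055 ]), 0.0749) 0.1065877568296139
```

```bash
python3 -m crank '[[[0,0.003,0.015],[0,0,0],0.02],[[0,0,0.035],[0,0,0],0.02],[[0,0,0.02],[0,0,0],0.02],[[0,0,0.008],[0,0,0],0.02],[[0,0,0],[0,0,0],0.02],[[0,0,0],[0,0,0],0.02],[[0,0,0],[0,0,0],0.02]]'
python3 -c "
from h import *
go((.506,-.0595,.134))"
```

```text
t: 16.8
eef_pos: [0.5073, -0.0608, 0.1437]
tool_rot: [0.0, 0.998, 0.061, 0.001]
contact_force: [0.2, -0.6, -1.4]
gripper_width: 0.411
t 16.8 p [ 0.5073 -0.0608  0.1437] yaw 6.95 zaxis [ 0.002 -0.    -1.   ] w 0.411 F [ 0.2 -0.6 -1.4]
(0.506, -0.0595, 0.134) tool shift mm [-1.1 -1.4  9.7] rows 0.2
```

```bash
python3 -m crank '[[[-0.001,0,0.004],[0,0,0],0.02],[[0,0,0.003],[0,0,0],0.02],[[0,0,0.001],[0,0,0],0.02],[[0,0,0.001],[0,0,0],0.02],[[0,0,0],[0,0,0],0.02],[[0,0,0],[0,0,0],0.02]]'
python3 -m crank '[[[0,0,0.001],[0,0,0],0.02],[[0,0,0],[0,0,0],0.02],[[0,0,0],[0,0,0],0.02]]'
python3 - <<'E'
from h import *
from station import bot
go((.506,-.0595,.132))
p,d=bot.read_camera("side");cv2.imwrite("pics/side7.png",cv2.resize(p[180:400,220:500,::-1],None,fx=2.5,fy=2.5))
E
```

```text
t: 17.55
eef_pos: [0.5058, -0.0609, 0.1339]
tool_rot: [-0.0, 0.998, 0.061, 0.001]
contact_force: [-0.6, -1.1, -1.0]
gripper_width: 0.413
t: 17.92
eef_pos: [0.5057, -0.0609, 0.1329]
tool_rot: [-0.0, 0.998, 0.061, 0.0]
contact_force: [-1.3, -0.6, -1.0]
gripper_width: 0.411
t 17.93 p [ 0.5057 -0.0609  0.1329] yaw 6.95 zaxis [ 0.001  0.    -1.   ] w 0.411 F [-1.3 -0.6 -1. ]
(0.506, -0.0595, 0.132) tool shift mm [ 0.5 -1.3  0.9] rows 0.0
```

View pics/side7.png

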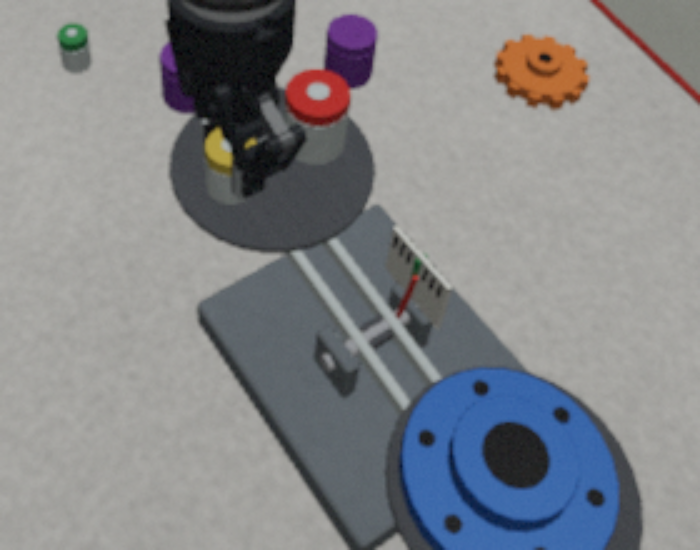

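```bash
python3 -m crank '[[[0,0,0.001],[0,0,0],0.02],[[0,0,0],[0,0,0],0.02],[[0,0,0.001],[0,0,0],0.02],[[0,0,0],[0,0,0],0.02],[[0,0,0],[0,0,0],0.02]]'
python3 - <<'E'
from h import *
from station import bot
f=[]
for i in range(3):
    p,d=bot.read_camera("wrist");f.append(bot.get_obs()["contact_force"])
print(np.mean(f,0))
z=dict(p=p,d=d,**bot.calibration("wrist"));_,_,w=world(z)
u,v=260,180
cv2.imwrite("pics/w8.png",p[:,:,::-1])
m=(abs(w[...,2]-.1)<.016)&(w[...,1]>-.13)&(w[...,1]<.02)&(w[...,0]>.45)&(d>0)
print("pan z",np.median(w[...,2][m]))
E
```

```text
t: 18.6
eef_pos: [0.5057, -0.0609, 0.1309]
tool_rot: [-0.0, 0.998, 0.061, 0.0]
contact_force: [0.1, 0.1, -0.5]
gripper_width: 0.411
[ 0.13678262  0.08833237 -0.67690416]
pan z 0.10367584669542854
```

View pics/w8.png

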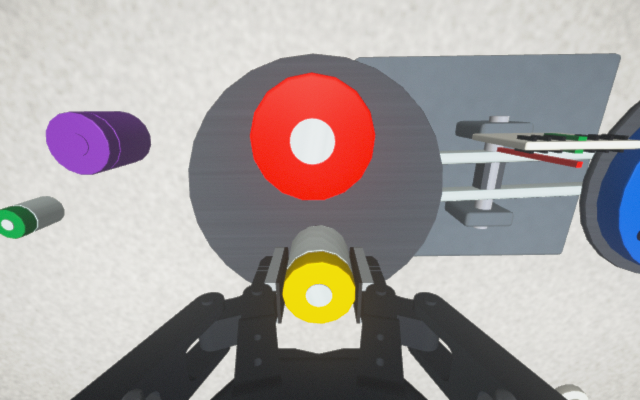

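Contact: the pan has sunk from 106.6 to 103.7 mm under the held weight. I'll follow it down nearly to level before letting go.

```bash
python3 -m crank '[[[0,0,0.001],[0,0,0],0.02],[[0,0,0.002],[0,0,0],0.02],[[0,0,0.002],[0,0,0],0.02],[[0,0,0.002],[0,0,0],0.02],[[0,0,0.002],[0,0,0],0.02],[[0,0,0.001],[0,0,0],0.02],[[0,0,0.001],[0,0,0],0.02],[[0,0,0],[0,0,0],0.02],[[0,0,0],[0,0,0],0.02]]'
python3 -m crank '[[[0,0,0],[0,0,0],0.037],[[0,0,0],[0,0,0],0.041],[[0,0,0],[0,0,0],0.045],[[0,0,0],[0,0,0],0.052],[[0,0,0],[0,0,0],0.06],[[0,0,0],[0,0,0],0.065],[[0,0,0],[0,0,0],0.065],[[0,0,0],[0,0,0],0.065]]'
python3 - <<'E'
from h import *
from station import bot
go((.506,-.0595,.2))
p,d=bot.read_camera("wrist")
z=dict(p=p,d=d,**bot.calibration("wrist"));_,_,w=world(z)
cv2.imwrite("pics/w9.png",p[:,:,::-1])
m=(abs(w[...,2]-.1)<.016)&(w[...,1]>-.13)&(w[...,1]<.02)&(w[...,0]>.45)&(d>0)
print("pan z",np.median(w[...,2][m]))
E
```

```text
t: 19.88
eef_pos: [0.5056, -0.0609, 0.1199]
tool_rot: [-0.0, 0.998, 0.061, 0.0]
contact_force: [-0.7, 0.6, 0.3]
gripper_width: 0.41
t: 20.88
eef_pos: [0.5057, -0.0609, 0.1199]
tool_rot: [-0.0, 0.998, 0.061, 0.0]
contact_force: [0.7, -0.6, 0.3]
gripper_width: 0.76
t 20.88 p [ 0.5057 -0.0609  0.1199] yaw 6.95 zaxis [ 0.001  0.    -1.   ] w 0.76 F [ 0.7 -0.6  0.3]
(0.506, -0.0595, 0.2) tool shift mm [  0.5  -1.3 -80.1] rows 1.3
pan z 0.08952313558002503
```

View pics/w9.png

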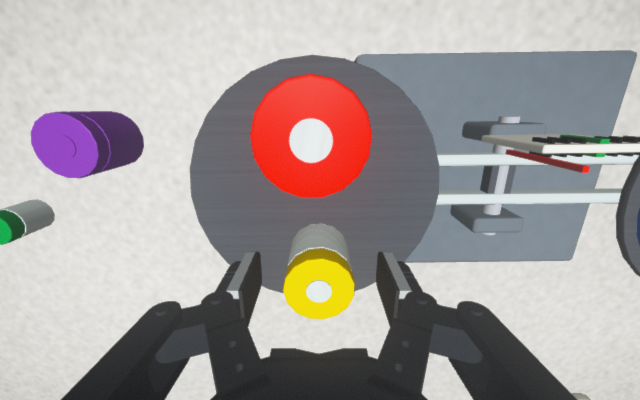

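Both weights stand on the pan, which is near level at about 90 mm, and the pads are clear of yellow. I'll rise and back off.

```bash
python3 -m crank '[[[0,0,-0.01],[0,0,0],0.065],[[0,0,-0.03],[0,0,0],0.065],[[0,0,-0.05],[0,0,0],0.065],[[0,0,-0.04],[0,0,0],0.065],[[0,-0.03,-0.01],[0,0,0],0.065],[[0,-0.05,0],[0,0,0],0.065],[[0,-0.05,0],[0,0,0],0.065],[[0,-0.05,0],[0,0,0],0.065],[[0,-0.02,0],[0,0,0],0.065],[[0,0,0],[0,0,0],0.065]]'
python3 -m crank '[[[0,0,0],[0,0,0],0.065],[[0,0,0],[0,0,0],0.065],[[0,0,0],[0,0,0],0.065],[[0,0,0],[0,0,0],0.065]]'
python3 - <<'E'
from h import *
from station import bot
go()
for n in ["top","side"]:
    p,d=bot.read_camera(n);np.savez(f"pics/{n}10.npz",p=p,d=d,**bot.calibration(n))
    cv2.imwrite(f"pics/{n}10.png",p[:,:,::-1])
_,d,w=world(np.load("pics/top10.npz"))
m=(abs(w[...,2]-.095)<.014)&(np.hypot(w[...,0]-.541,w[...,1]+.055)<.073)&(d>0)
print("pan z",np.median(w[...,2][m]))
m=(abs(w[...,2]-.085)<.02)&(np.hypot(w[...,0]-.5753,w[...,1]+.3114)<.055)&(np.hypot(w[...,0]-.5753,w[...,1]+.3114)>.045)
print("flange step z",np.median(w[...,2][m]), "before", np.median(world(np.load("pics/top0.npz"))[2][...,2][m]))
for k,c,zz in [("red",(.577,-.05),.145),("yel",(.506,-.06),.135)]:
    m=(abs(w[...,2]-zz)<.007)&(np.hypot(w[...,0]-c[0],w[...,1]-c[1])<.03)&(d>0);q=w[m];print(k,q.mean(0),q[:,2].std(),fitc(q[:,:2]))
E
```

```text
t: 22.18
eef_pos: [0.481, 0.1393, 0.2606]
tool_rot: [-0.0, 0.998, 0.062, 0.001]
contact_force: [0.2, 0.0, 0.2]
gripper_width: 0.758
t: 22.68
eef_pos: [0.4815, 0.1371, 0.2599]
tool_rot: [0.0, 0.998, 0.06, 0.0]
contact_force: [0.1, 0.5, -0.3]
gripper_width: 0.762
t 22.68 p [0.4815 0.1371 0.2599] yaw 6.9 zaxis [ 0.001 -0.    -1.   ] w 0.762 F [ 0.1  0.5 -0.3]
pan z 0.08985786477651281
flange step z nan before nan
red [ 0.577348   -0.04901163  0.14384237] 0.0013416708639657272 (array([ 0.5778, -0.0492]), 0.0229)
yel [ 0.50539385 -0.06070874  0.13374771] 0.0013666001438579333 (array([ 0.5053, -0.0611]), 0.0179)
  return _methods._mean(a, axis=axis, dtype=dtype,
  ret = ret.dtype.type(ret / rcount)
```

View pics/top10.png

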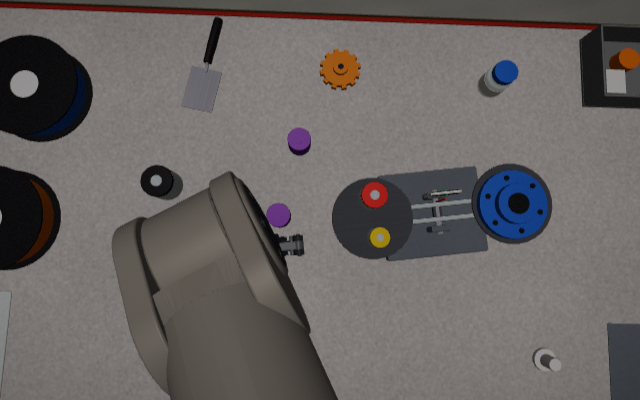

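View pics/side10.png

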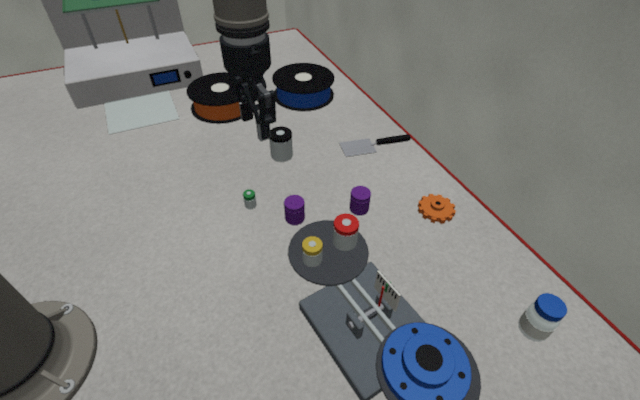

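Both views show the weights upright on the pan, red at (375,195) and yellow at (380,238) in the top view. The pan is at 90 mm, which is level. The purple look-alikes haven't moved.

```bash
python3 -c "
from station import bot
print(bot.hand_in())"
```

```text
the job is handed in; nothing more can be done
None
```

I set the 200 g (red) and 100 g (yellow) weights upright, side by side, on the empty pan and let go of both. Then I drew the arm clear and handed in at about 23 s.

- **Balance:** the last top-camera check put the pan at 89.9 mm, where level is 91 mm. That is within the roughly 2 mm calibration, so the beam is level as far as I can measure and the flange agrees with 300 g.
- **Weights:** their centres are about 36 and 36.5 mm from the pan centre, at (0.578, -0.049) and (0.505, -0.061). The side and top pictures show both upright and the gripper well clear.
- **Other objects:** the two purple look-alikes stayed where they were, and I didn't touch anything else.
- **Failed check:** a second check of level, from the flange's height, gave no reading because my mask matched no points. I did not repeat it.

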